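Sweep the sorted limpet shells into the collection tray

ROBOT

A 6-joint arm with a two-finger parallel gripper is mounted at the origin on the work surface. World frame = base frame: x ahead of the robot, y to its left, z up, the work surface at z = 0. Lengths are in mm, angles in rad, forces in N, time in s.
With the tool pointing down it reaches from about 325 to 875 mm from the base axis. Payload 4.4 kg.
Tool frame: the origin (TCP) lies on the centre line of the jaws, within the pads' length; the fingertips stand ahead of it and the grasp point (between the pads) lies 6 mm ahead of it (ctrl.tcp_to_tips is the z of the fingertips in the tool frame, in mm); z points along the fingers, y is the direction in which the jaws open and shut (so a half turn about z gives the same grasp; the last joint's range is limited). The gripper opens to 85 mm and grips with 20 to 120 N. Pads are 22 mm wide; open, the fingers measure 114 mm over their backs; the gripper's body (76 mm by 85 mm) begins 54 mm behind the grasp point. The pads swing forward as they close: fully open they stand 13 mm farther back than shut.
Start: joints at [-1.361, 0.207, 1.542, -0, 1.393, -0.15], TCP at [202.438, -538.188, 256.282] pointing down, gripper open.
Joint ranges: [-2.73, 2.73], [-0.86, 2.22], [0.23, 2.46], [-1.11, 4.25], [0.08, 2.63], [-2.82, 2.82]. Speed limits (rad/s): [2.79, 2.79, 3.14, 3.14, 3.14, 3.14].

INTERFACE

Orientations are given as a 3x3 rotation matrix whose columns are the frame's x, y, z axes.
In Python, from plant import ctrl, sensors, optics gives the robot as it stands. Calls block until the motion is done:
- ctrl.move_ptp(position, orientation): joint-space move of the TCP to a pose.
- ctrl.move_l(position, rot=None, vel=150, threshold=None): straight line of the TCP; rot=None keeps the orientation; vel is the mean speed in mm/s. With threshold (N) it stops when the force on the tool has changed by that much, and returns True; else False.
- ctrl.set_joints(angles): joint-space move.
- ctrl.gripper_to(opening, force=None): finger opening in mm; force is the grip in N (None keeps the last); returns when the fingers have stopped.
- ctrl.hold(seconds).
- ctrl.solve_ik(position, orientation): joint angles nearest the present ones, or None.
- sensors.read_state(): the state.
- optics.grab_frame(name): name is "side" or "top" or "wrist"; returns (picture, depth): 384x512x3 uint8, red, green, blue; 384x512 float32, mm along the optical axis (not along the pixel's ray), 0 where there is no reading.
- optics.camera_params(name): a dict with "mtx" (3x3 intrinsics, pixels), "R" (3x3) and "t" (3): a world point X has camera coordinates R X + t; the wrist camera has in their place "T_tool_cam" (4x4, takes a point from camera to tool coordinates, whose origin is the TCP and whose axes are the flange's). Camera axes: x right, y down, z forward; pixel columns grow to the right and rows downward; lengths in mm; the calibration is good to about 2 mm. A picture is of the moment at which its call begins: read the wrist's pose just before it. camera_params takes no time and is no camera call.
A pose or a line that the arm cannot do raises ctrl.MotionError and nothing moves.
- ctrl.finish_job(): hands the job in, once; it reports no verdict.
The state is a dict: "t": time; "q": joint angles; "qvel": joint speeds; "tau": joint torques, N m; "eef_pos": TCP position; "eef_rot": TCP orientation; "force": force on the tool from outside, world axes, zero at the start; "wrist_torque": the same for the moment, N m; "grip_width": finger opening in mm.
Only numpy, scipy, OpenCV 4.12 (cv2) and the standard library are available. Lean on these libraries where they do the work, as an engineer would, in place of code of your own. Each camera call takes 0.05 s, during which the arm holds its last target. There are 200 camera calls.

TASK

Sweep the three limpet shells along the sorting board and over its open end, so that they drop into the steel collection tray. Only push them with the fingers, do not pick them up; leave the two capped vials standing on the board where they are, and everything else on the bench undisturbed.

Things in the scene. Friction and masses are not known exactly. Their poses are not given: they have to be found in the camera images.
- board: White sorting board, fixed: a low stand whose flat top lies 45 mm above the bench. Origin: on the bench under its centre. Its own x runs across it: 260 mm of free width between two raised side rims (8 mm thick, 8 mm higher than the top) at x = +-130 mm. Its own y runs along it: 220 mm, edges at y = +-110 mm, no rims on these two ends. Shells and vials start within 60 mm of the centre along y and 110 mm across.
- tray: Open steel collection tray, fixed, just under one of the two open ends of the board (which end varies: own y of the board +164 or -164 mm), axes parallel to the board's. 286 (x) x 120 (y) mm outside, walls 4 mm thick and 30 mm high, floor 4 mm: its rim is 15 mm lower than the board's top and its near wall is tucked 6 mm under the board's edge, so what goes over that edge drops in. Origin: centre of its underside.
- case: Closed grey specimen case with steel latches, fixed, standing at the board's other end and closing it: 276 (x) x 100 (y) mm, 60 mm high, 4 mm from the board's edge. Origin: centre of its underside.
- limpet_a: Limpet shell, a low blunt ribbed grey-brown cone, wide side down (it stands flat and slides), base 40 mm across, 16 mm high, steep around the lowest 6 mm, about 15 g. Starts on the sorting board. Origin: centre of its underside.
- limpet_b: Limpet shell, a low blunt ribbed grey-brown cone, wide side down (it stands flat and slides), base 38 mm across, 16 mm high, steep around the lowest 6 mm, about 15 g. Starts on the sorting board. Origin: centre of its underside.
- limpet_c: Limpet shell, a low blunt ribbed grey-brown cone, wide side down (it stands flat and slides), base 36 mm across, 16 mm high, steep around the lowest 6 mm, about 15 g. Starts on the sorting board. Origin: centre of its underside.
- vial_a: Capped glass specimen vial, 25 mm across, 45 mm tall, about 45 g, standing upright on the sorting board among the shells (middles of neighbours at least about 40 mm apart across the board). To be left alone. Origin: centre of its underside; z up.
- vial_b: Capped glass specimen vial, 25 mm across, 45 mm tall, about 45 g, standing upright on the sorting board among the shells (middles of neighbours at least about 40 mm apart across the board). To be left alone. Origin: centre of its underside; z up.
- petri: Glass dish with dark specimens on the bench, 120 mm across, 28 mm high; bystander. Origin: centre of its underside.
- jar: Glass jar with a steel cap on the bench, 68 mm across, 90 mm high; bystander. Origin: centre of its underside.
- tub: Open white plastic tub on the bench, 110 mm across, 70 mm high; bystander. Origin: centre of its underside.
- lens: Hand lens lying on the bench, 60 mm lens with a black handle, 142 mm long, 6 mm thick; bystander. Origin: under the centre of the lens.
Mind the look-alikes: they are no part of the job. Leave any purple or red look-alike of the limpet_a alone.

How it is judged (in metres and radians):
At the end, for the whole second after the job is handed in: All three shells lie at rest inside the tray (within its walls, undersides less than 40 mm above the tray's underside), either way up; both vials stand upright (within 0.2 rad) within 15 mm of where they started; dish, jar, tub and hand lens are within 30 mm of where they were (x of limpet_a in the frame of tray between -0.14 and 0.14 m and y of limpet_a in the frame of tray between -0.057 and 0.057 m and z of each of limpet_a, limpet_b, limpet_c in the frame of tray below 0.04 m and linear speed of each of limpet_a, limpet_b, limpet_c below 0.05 m/s and x of limpet_b in the frame of tray between -0.14 and 0.14 m and y of limpet_b in the frame of tray between -0.057 and 0.057 m and x of limpet_c in the frame of tray between -0.14 and 0.14 m and y of limpet_c in the frame of tray between -0.057 and 0.057 m and distance of each of vial_a, vial_b from where it was at the start of the episode below 0.015 m and angle between each of vial_a, vial_b's own z axis and vertical below 0.2 rad and distance of each of petri, jar, tub, lens from where it was at the start of the episode below 0.03 m); the robot touches nothing.
It fails at once if a shell is picked up: its underside comes more than 30 mm above the board's top (z of any of limpet_a, limpet_b, limpet_c in the frame of board above 0.075 m).
It fails at once if a vial is tipped (more than 0.4 rad) or shifted by more than 15 mm (angle between any of vial_a, vial_b's own z axis and vertical above 0.4 rad or distance of any of vial_a, vial_b from where it was at the start of the episode above 0.015 m).
It fails at once if the dish, jar, tub or hand lens is shifted by more than 30 mm (distance of any of petri, jar, tub, lens from where it was at the start of the episode above 0.03 m).
It also fails if it takes over 58 s, if anything falls off the work surface, if the arm or the gripper's body presses on something with over 40 N, if the wrist force passes 120 N, or if a joint passes its speed limit or range.

## Working session

There is one attempt and no reset: what is moved stays moved. The work goes in short steps, each a Python script; the robot and the scene stay as the last script left them, time stands still between calls to the robot, and variables do not carry over. Pictures are saved under pics/ and viewed, about 8 in all and at most 12, crops included, and the job is handed in when it is done.

```bash
ls; mkdir -p pics
cat > h.py <<'E'
import numpy as np, cv2
from plant import ctrl, sensors, optics
def save(n,f,crop=None,s=1):
    p,d=optics.grab_frame(n); im=p[:,:,::-1]
    np.savez('pics/'+f+'.npz',p=p,d=d)
    if crop: a,b,c,e=crop; im=im[b:e,a:c]
    cv2.imwrite('pics/'+f+'.png',cv2.resize(im,None,fx=s,fy=s,interpolation=cv2.INTER_CUBIC)); return p,d
def px2w(n,u,v,d=None,z=None):
    c=optics.camera_params(n); K,R,t=(np.array(c[k],float) for k in('mtx','R','t'))
    r=np.linalg.inv(K)@[u,v,1]
    o=-R.T@t; r=R.T@r
    return o+r*(d if d is not None else (z-o[2])/r[2])
E
python3 - <<'E'
from h import *
save('top','top0',s=1.5625)
s=sensors.read_state(); print(s['t'],ctrl.tcp_to_tips,s['eef_rot'],s['grip_width'])
c=optics.camera_params('top');print(c)
E
```

```text
pics
0.05 25.0 [[ 9.35979084e-01  3.52055313e-01 -4.58165825e-04]
 [ 3.52055419e-01 -9.35976418e-01  2.26449266e-03]
 [ 3.68394266e-04 -2.28081753e-03 -9.99997331e-01]] 85.3936667448563
{'mtx': array([[390.84527289,   0.        , 252.85152564],
       [  0.        , 390.84527289, 188.59591107],
       [  0.        ,   0.        ,   1.        ]]), 'R': array([[ 0.00120816, -0.99999787, -0.00167201],
       [-0.99672591, -0.00106903, -0.0808475 ],
       [ 0.08084554,  0.00176421, -0.99672508]]), 't': array([  17.99504065,  560.03275397, 1165.39844036])}
```

View pics/top0.png

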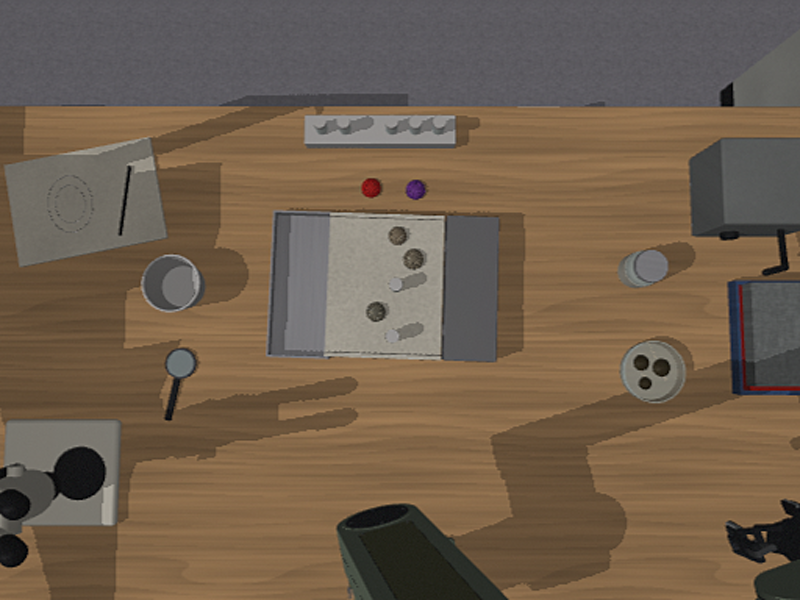

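The tray is at the left (+y) end of the board and the case at the right. The three shells are around (398,235), (414,258) and (376,311), with the vials around (396,284) and (391,335). I'll enlarge that area.

Run:
```python
import cv2,numpy as np
im=cv2.imread('pics/top0.png'); p=np.load('pics/top0.npz')['p'][:,:,::-1]
c=cv2.resize(p[130:236,168:324],None,fx=5,fy=5,interpolation=cv2.INTER_CUBIC)
for k in range(0,156,20): cv2.putText(c,str(168+k),(k*5,10),0,.35,(0,0,255)); cv2.line(c,(k*5,0),(k*5,530),(0,0,255),1)
for k in range(0,106,20): cv2.putText(c,str(130+k),(0,k*5+10),0,.35,(0,0,255)); cv2.line(c,(0,k*5),(780,k*5),(0,0,255),1)
cv2.imwrite('pics/crop0.png',c)
```

```text
(no output)
```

View pics/crop0.png

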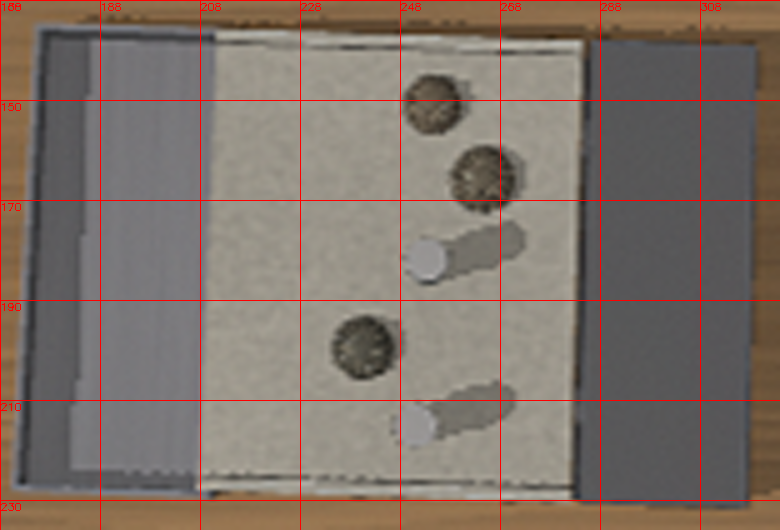

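Enlarged, the shells' original pixels are C1 (254.4,150.8), C2 (264.8,165.8) and C3 (240.6,199.6). The vial caps are at (253.6,182.0) and (251.6,215.0). The open edge runs roughly (210.5,138) to (207.6,228). I'll convert these to world coordinates and close the fingers partway.

Run:
```python
from h import *
D=np.load('pics/top0.npz')['d']
def q(u,v,z): 
    return np.round(px2w('top',u,v,z=z)[:2],1)
f=lambda x,y:(168+x/5,130+y/5)
for n,(x,y),z in [('C1',(432,104),48),('C2',(484,179),48),('C3',(363,348),48),('V1cap',(428,260),90),('V2cap',(418,425),90)]:
    u,v=f(x,y); d=D[int(round(v)),int(round(u))]
    print(n,q(u,v,z),'depthpt',np.round(px2w('top',u,v,d=d),1))
for n,(x,y) in [('openedge_far',(215,40)),('openedge_near',(199,485)),('caseedge_far',(582,50)),('caseedge_near',(573,488)),('rimfar_l',(215,43)),('rimfar_r',(583,52)),('rimnear_l',(200,475)),('rimnear_r',(573,488))]:
    print(n,q(*f(x,y),45))
# board orientation from depth points at z~45 
v,u=np.mgrid[130:236,168:324]; P=np.array([px2w('top',a,b,d=D[b,a]) for a,b in zip(u.ravel(),v.ravel())])
for lo,hi in((42,49),(57,64)):
    m=(abs(P[:,2]-(lo+hi)/2)<(hi-lo)/2); print(lo,m.sum(),np.median(P[m,2]),cv2.minAreaRect(P[m,:2].astype(np.float32)))
ctrl.gripper_to(16); s=sensors.read_state(); print(s['grip_width'],ctrl.tcp_to_tips,s['t'],s['eef_pos'])
p,d=save('side','side0',s=1.5)
```

```text
C1 [671.7  14.1] depthpt [669.   14.1  63. ]
C2 [626.4 -17. ] depthpt [624.6 -16.7  60.6]
C3 [525.2  54.9] depthpt [524.2  54.3  65.7]
V1cap [573.6  16.4] depthpt [573.3  16.4  92.8]
V2cap [479.  22.] depthpt [479.   22.   89.9]
openedge_far [711.1 145. ]
openedge_near [444.  151.8]
caseedge_far [705.2 -76.3]
caseedge_near [442.5 -69.5]
rimfar_l [709.3 144.9]
rimfar_r [704.  -76.9]
rimnear_l [449.9 151.3]
rimnear_r [442.5 -69.5]Traceback (most recent call last):
  File "<stdin>", line 12, in <module>
  File "h.py", line 9, in px2w
    c=optics.camera_params(n); K,R,t=(np.array(c[k],float) for k in('mtx','R','t'))
ValueError: time passes only in moves, steps and waits
```

```bash
cat >> h.py <<'E'
EY=np.array([.0257,.99967,0]); EX=np.array([.99967,-.0257,0])
R1=np.column_stack([EY,EX,[0,0,-1]]); R2=np.column_stack([-EY,-EX,[0,0,-1]])
def B(x,y,z): return EX*x+EY*y+np.array([0,0,z])   # board-aligned coords -> world
E
python3 - <<'E'
from h import *
ctrl.gripper_to(20); s=sensors.read_state(); print(s['grip_width'],ctrl.tcp_to_tips,s['t'],s['eef_pos'])
for R in (R1,R2):
    for p in (B(671,0,72),B(626,-30,72),B(523,36,72),B(523,175,72)):
        q=ctrl.solve_ik(p,R); print(None if q is None else np.round(q,2))
E
```

```text
19.613686373348425 25.0 0.6833 [ 202.43121696 -538.21330051  256.32075414]
[-0.15  0.59  1.42 -0.    1.13 -0.13]
[-0.21  0.51  1.54 -0.    1.09 -0.19]
[-0.12  0.33  1.81 -0.    1.   -0.1 ]
[ 0.14  0.38  1.74 -0.    1.02  0.17]
None
None
None
None
```

Run:
```python
from h import *
ctrl.move_ptp(B(671,-6,170),R1)
ctrl.move_l(B(671,-6,85),vel=150)
f0=sensors.read_state()['force']
hit=ctrl.move_l(B(671,-6,66),vel=20,threshold=2.5)
s=sensors.read_state(); print(hit,s['eef_pos'],s['force']-f0,s['t'])
ctrl.move_l(B(671,-6,s['eef_pos'][2]+2),vel=50)
print(sensors.read_state()['eef_pos'])
p,d=save('side','side0',s=1.5)
```

```text
True [670.45257901 -23.20632161  70.2409323 ] [-0.36694925 -0.4291937   2.04252268] 4.6
[670.45419491 -23.24431362  71.96667792]
```

View pics/side0.png

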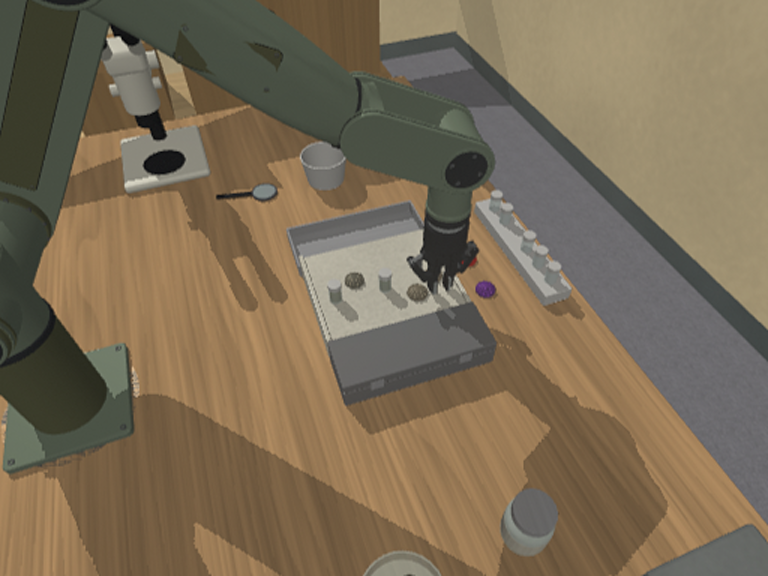

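Run:
```python
import cv2,numpy as np
p=np.load('pics/side0.npz')['p'][:,:,::-1]
cv2.imwrite('pics/side0c.png',cv2.resize(p[135:225,190:340],None,fx=5,fy=5,interpolation=cv2.INTER_CUBIC))
```

```text
(no output)
```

View pics/side0c.png

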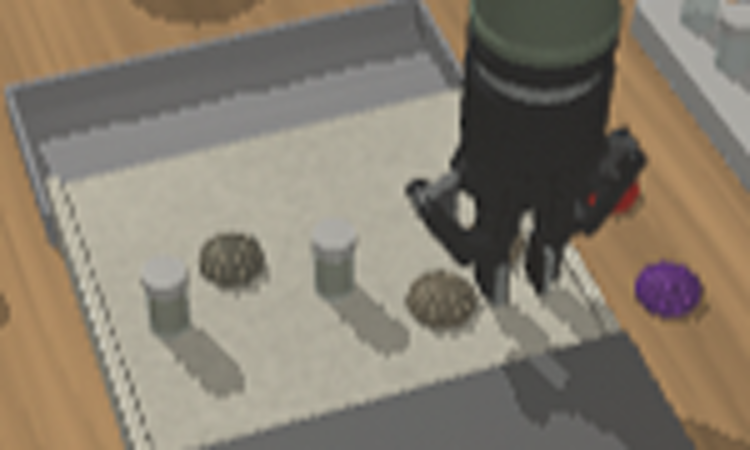

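The view shows the fingers down behind C1, clear of everything. The knuckles bulge outward at about vial height, around (412,190) in the crop, so I'll measure that width from depth.

Run:
```python
from h import *
D=np.load('pics/side0.npz')['d'];c=optics.camera_params('side'); K,R,t=(np.array(c[k],float) for k in('mtx','R','t'))
v,u=np.mgrid[135:225,190:340]; d=D[135:225,190:340].ravel()
P=((np.linalg.inv(K)@np.vstack([u.ravel(),v.ravel(),np.ones(u.size)]))*d-t[:,None]).T@R
x=P@EX; y=P@EY; z=P[:,2]
m=(d>0)&(abs(x-671)<90)&(abs(y+6)<50)
for a in range(47,135,6):
    k=m&(z>=a)&(z<a+6)
    if k.sum(): print(a-47,k.sum(),np.round([x[k].min()-671,x[k].max()-671,y[k].min()+6,y[k].max()+6],0))
```

```text
0 208 [-89.  43. -48.  46.]
6 105 [-88.  42. -50.  47.]
12 60 [-88.  21. -13.  27.]
18 23 [-88.  22. -13.  30.]
24 24 [-87.  24. -15.  30.]
30 17 [-88.  22. -13.  28.]
36 18 [-88.  14. -14.  28.]
42 38 [-90.  42. -15.  46.]
48 41 [-39.  43. -16.  11.]
54 62 [-45.  46. -15.   8.]
60 36 [-49.  48. -18.  11.]
66 47 [-53.  50. -19.   6.]
72 39 [-52.  55. -22.   4.]
78 51 [-58.  58. -20.  -4.]
84 54 [-58.  62. -20.  -1.]
```

Run:
```python
from h import *
Z=73.5
ctrl.move_l(B(673.5,-4,Z),vel=60)
ctrl.move_l(B(675,172,Z),vel=110)
print(sensors.read_state()['force'])
ctrl.move_l(B(675,172,130),vel=250)
ctrl.move_ptp(B(640,60,200),R1)
# uncover view: back away toward robot
ctrl.move_l(B(460,-150,200),vel=350)
print(sensors.read_state()['t'])
save('top','top1')
p=np.load('pics/top1.npz')['p'][:,:,::-1]
c=cv2.resize(p[130:236,168:324],None,fx=5,fy=5,interpolation=cv2.INTER_CUBIC); cv2.imwrite('pics/crop1.png',c)
```

```text
[-0.10029166  0.60143811 -0.191313  ]
8.825
```

View pics/crop1.png

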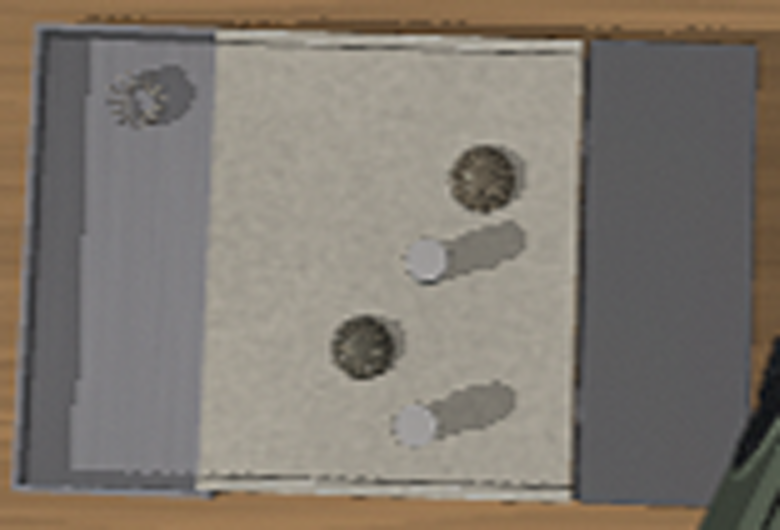

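C1 is in the tray at (145,95), lying upside down, and nothing else has moved. Next is C2, on a path that veers away from vial V1.

Run:
```python
from h import *
Z=73.5
ctrl.move_ptp(B(628,-37,170),R1)
ctrl.move_l(B(628,-37,Z),vel=120)
ctrl.move_l(B(628,-30,Z),vel=50)
ctrl.move_l(B(640,4,Z),vel=70)
ctrl.move_l(B(649,40,Z),vel=90)
ctrl.move_l(B(651,172,Z),vel=110)
print(sensors.read_state()['force'])
ctrl.move_l(B(651,172,150),vel=250)
ctrl.move_l(B(460,-150,200),vel=350)
print(sensors.read_state()['t'])
save('top','top2')
p=np.load('pics/top2.npz')['p'][:,:,::-1]
c=cv2.resize(p[130:236,168:324],None,fx=5,fy=5,interpolation=cv2.INTER_CUBIC); cv2.imwrite('pics/crop2.png',c)
```

```text
[-0.44128386 -0.74816974  0.00498805]
15.225
```

View pics/crop2.png

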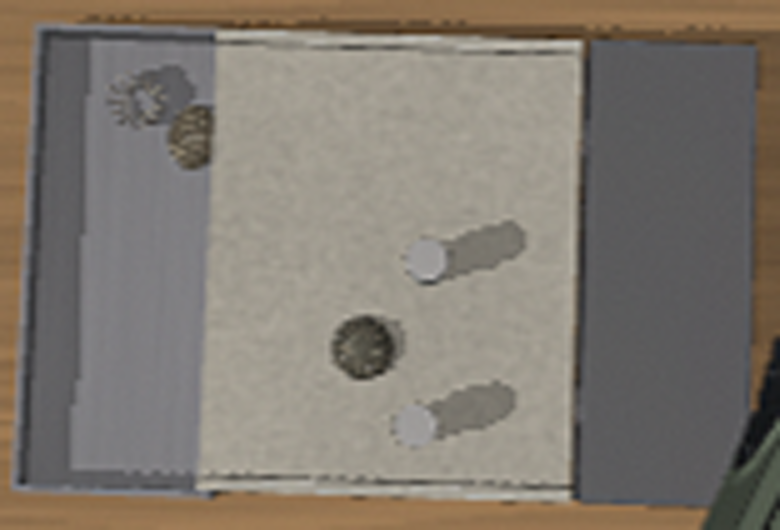

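C2 is in the tray too, near the wall below the board edge at (190,137). C3 comes next. I'll push it with the narrow side of the fingers until it is past the vials, then look again.

Run:
```python
from h import *
Z=73.5; R3=np.column_stack([EX,-EY,[0,0,-1]])
ctrl.move_ptp(B(523.8,20,170),R3)
ctrl.move_l(B(523.8,20,Z),vel=120)
ctrl.move_l(B(523.8,60,Z),vel=60)
ctrl.move_l(B(523.8,54,Z),vel=60)
ctrl.move_l(B(523.8,54,170),vel=200)
ctrl.move_l(B(460,-150,200),vel=350)
print(sensors.read_state()['t'])
p,d=save('top','top3')
D2=np.load('pics/top2.npz')['d']
for (x,y) in [(190,137),(180,137),(145,100),(120,100)]: 
    u,v=168+x/5,130+y/5; print(np.round(px2w('top',u,v,d=D2[int(v),int(u)]),1))
c=cv2.resize(p[130:236,168:324,::-1],None,fx=5,fy=5,interpolation=cv2.INTER_CUBIC); cv2.imwrite('pics/crop3.png',c)
```

```text
20.3917
[653.  160.1  39.2]
[654.1 167.   32.4]
[682.  192.8   3.6]
[681.1 207.6   8.2]
```

View pics/crop3.png

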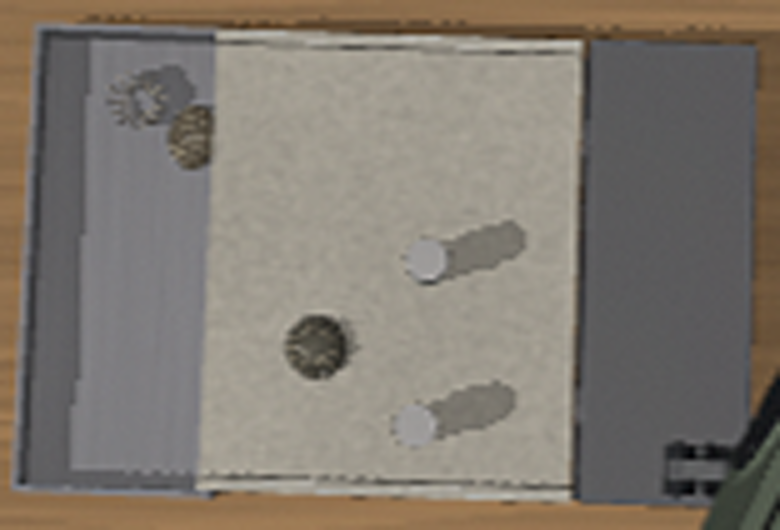

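C3 moved straight to (317,347), and the vials and the other shells are unchanged. C2 leans in the tray with its top at 39 mm. I'll give C3 one more narrow push, then finish with the two-finger notch.

Run:
```python
from h import *
Z=73.5; R3=np.column_stack([EX,-EY,[0,0,-1]])
w=px2w('top',168+317/5,130+347.5/5,z=48); x0,y0=w@EX,w@EY; print(x0,y0)
yc=60 # last contact
ctrl.move_ptp(B(x0,52,170),R3)
ctrl.move_l(B(x0,52,Z),vel=150)
ctrl.move_l(B(x0,yc+17,Z),vel=60)
ctrl.move_l(B(x0,yc+11,Z),vel=60)
ctrl.move_l(B(x0,70,170),vel=200)
ctrl.move_l(B(460,-150,200),vel=350)
p,d=save('top','top4')
g=p.astype(int).sum(2); m=(g<330).astype(np.uint8); m[:, :209]=0; m[:,250:]=0; m[:185]=0; m[215:]=0
n,l,st,ce=cv2.connectedComponentsWithStats(m); i=1+st[1:,4].argmax(); print(st[i],ce[i])
w=px2w('top',*ce[i],z=50); print(w@EX,w@EY,sensors.read_state()['t'])
p=np.load('pics/top3.npz')['p']; g=p.astype(int).sum(2); m=(g<330).astype(np.uint8); m[:, :209]=0; m[:,250:]=0; m[:185]=0; m[215:]=0
n,l,st,ce=cv2.connectedComponentsWithStats(m); i=1+st[1:,4].argmax(); w=px2w('top',*ce[i],z=50); print('before',st[i],w@EX,w@EY)
```

```text
523.1303281993793 95.70216424136045
[220 193  14  13 131] [225.94656489 198.88549618]
524.4159038723342 111.80133099759291 24.4083
before [225 193  14  13 128] 524.6023425391274 95.64013908145989
```

Run:
```python
from h import *
Z=73.5
ctrl.move_ptp(B(524,78,170),R1)
ctrl.move_l(B(524,78,Z),vel=150)
ctrl.move_l(B(524,178,Z),vel=130)
ctrl.move_l(B(524,178,170),vel=250)
ctrl.move_l(B(460,-150,200),vel=350)
p,d=save('top','top5'); ps,ds=save('side','side5')
print(sensors.read_state()['t'])
a=cv2.resize(p[130:236,168:324,::-1],(624,424),interpolation=cv2.INTER_CUBIC)
b=ps[120:225,170:340,::-1]; 
cv2.imwrite('pics/crop5.png',a); cv2.imwrite('pics/side5c.png',cv2.resize(b,None,fx=4.5,fy=4.5,interpolation=cv2.INTER_CUBIC))
```

```text
28.875
```

View pics/crop5.png

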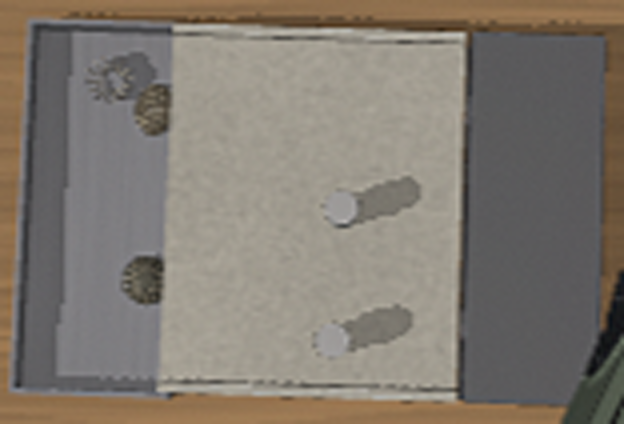

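View pics/side5c.png

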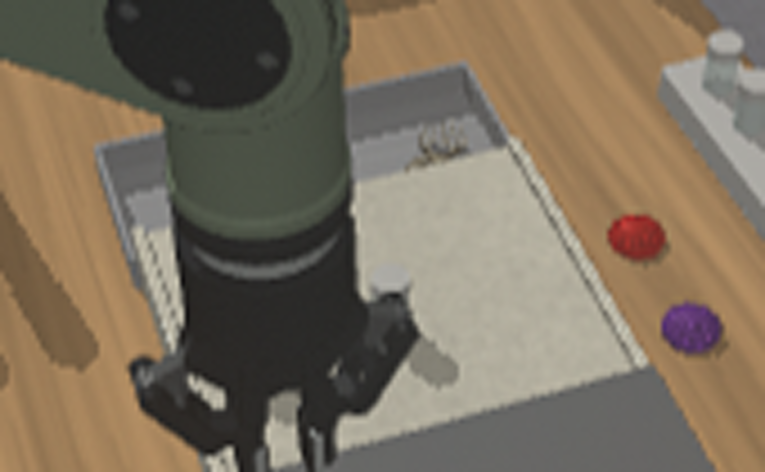

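All three shells are in the tray. C2 and C3 both lean against the wall under the board edge, and the vials stand in place. Before handing in, I'll check the lean geometry, that nothing is drifting, and where the vials and bystanders are.

Run:
```python
from h import *
c=optics.camera_params('top'); K,R,t=(np.array(c[k],float) for k in('mtx','R','t'))
p,d=save('top','top6')
N=lambda n:np.load(f'pics/{n}.npz')
def W(u,v,d): return R.T@(np.linalg.inv(K)@[u,v,1]*d-t)
for v in (157,199.8):
    r=int(round(v)); print([tuple(np.round([w@EY-217,w[2]],0)) for u in range(195,214) for w in [W(u,r,d[r,u])]])
A=N('top0')['p'].astype(int);D0=N('top0')['d']
B5=N('top5')['p'].astype(int)
print('tray change 5->6',abs(p.astype(int)-B5)[130:236,168:215].sum(2).max())
ch=(abs(p.astype(int)-A).sum(2)>60).astype(np.uint8)
n,l,st,ce=cv2.connectedComponentsWithStats(ch)
for s in st[1:]:
    if s[4]>25: print('changed region',s)
for nm,sl in {'V1':(177,187,248,259),'V2':(210,220,246,257)}.items():
    a,b,e,f=sl; print(nm,abs(p.astype(int)-A)[a:b,e:f].sum(2).max())
print(sensors.read_state()['grip_width'])
```

```text
[(np.float64(-2.0), np.float64(7.0)), (np.float64(-4.0), np.float64(2.0)), (np.float64(-7.0), np.float64(0.0)), (np.float64(-10.0), np.float64(2.0)), (np.float64(-14.0), np.float64(3.0)), (np.float64(-17.0), np.float64(2.0)), (np.float64(-22.0), np.float64(20.0)), (np.float64(-27.0), np.float64(29.0)), (np.float64(-30.0), np.float64(30.0)), (np.float64(-33.0), np.float64(34.0)), (np.float64(-36.0), np.float64(32.0)), (np.float64(-40.0), np.float64(35.0)), (np.float64(-43.0), np.float64(38.0)), (np.float64(-46.0), np.float64(37.0)), (np.float64(-48.0), np.float64(33.0)), (np.float64(-53.0), np.float64(44.0)), (np.float64(-56.0), np.float64(46.0)), (np.float64(-59.0), np.float64(44.0)), (np.float64(-62.0), np.float64(44.0))]
[(np.float64(-7.0), np.float64(4.0)), (np.float64(-10.0), np.float64(3.0)), (np.float64(-13.0), np.float64(3.0)), (np.float64(-17.0), np.float64(11.0)), (np.float64(-20.0), np.float64(12.0)), (np.float64(-24.0), np.float64(16.0)), (np.float64(-27.0), np.float64(20.0)), (np.float64(-31.0), np.float64(23.0)), (np.float64(-33.0), np.float64(19.0)), (np.float64(-36.0),
[... 486 characters left out ...]
 152  130   82 3120]
changed region [257 159  16  14 173]
changed region [503 163   6  11  38]
changed region [412 173  15   7  49]
changed region [396 174  12   9  32]
changed region [  174   190   229   194 12399]
changed region [475 190   7   9  28]
changed region [234 193  15  13 158]
changed region [199 194  10  12 101]
changed region [476 204   7  18  53]
changed region [477 222   7  10  27]
changed region [492 223  20  25 333]
changed region [ 358  253  154   65 2538]
changed region [ 464  319   48   65 1759]
changed region [390 341  13  22  98]
changed region [323 346  12  28  67]
changed region [337 367  26  11 146]
changed region [366 367  18   7  33]
V1 25
V2 25
20.257711992052467
```

Run:
```python
from h import *
print(sensors.read_state()['t'],sensors.read_state()['force']); ctrl.finish_job()
```

```text
28.925 [ 0.03470371 -0.39773008  0.68904532]
the job is handed in; nothing more can be done
```

I pushed all three limpet shells over the board's open end and they are in the steel tray. I handed the job in at about 29 s, with the gripper parked clear of everything; no verdict is reported.

- **Method:** I pushed with the fingers only, about 20 mm apart so they cradled each shell. Limpet_a and limpet_c (the two on the far side) each went in one sweep, with the second path bent away from the vial beside it. For the shell between the vials I used the narrow side of the fingers until it was past them, then finished with the two-finger push.
- **Shells:** In the last top view one lies upside down in the tray. The one from between the vials lies flat, about 35 mm from the tray's centre line.
- **Leaning shell:** Limpet_a, the largest shell, leans near the wall under the board edge. I estimate its underside centre at 40–49 mm from the centre line (limit 57 mm) and about 20–25 mm up (limit 40 mm). This is the least certain result, because the board edge partly hides it and the side camera could not see it.
- **At rest:** Nothing in the tray changed between the last two pictures, but those were taken only about 0.05 s apart. The leaning shell looked the same in views from 15 s to 29 s.
- **Vials and bystanders:** Both vials look unchanged between the first and last pictures. I saw no change at the tub or hand lens. The arm and its shadow covered the right side of the last picture, so I could not check the dish and jar there; the arm stayed well clear of them.

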